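# Load the press slide with spacer collars and wind it home

## Robot

A 7-joint arm with a two-finger parallel gripper is mounted at the origin on the work surface. World frame = base frame: x ahead of the robot, y to its left, z up, the work surface at z = 0. Lengths are in mm, angles in degrees, forces in N, time in s.
With the tool pointing down it reaches from about 425 to 825 mm from the base axis. Payload 3.6 kg.
Tool frame: the origin (TCP) lies midway between the tips of the shut fingers; the grasp point (between the pads) lies 19 mm behind it (robot.tcp_to_grasp is the distance from the TCP to the grasp point, in mm); y points along the fingers, z is the direction in which the jaws open and shut, and the axes are right-handed (so a half turn about y gives the same grasp; the last joint's range is limited). The gripper opens to 93 mm and grips with 3 to 60 N. Pads are 15 mm wide; open, the fingers measure 128 mm over their backs; the gripper's body (75 mm by 188 mm) begins 65 mm behind the grasp point.
Start: joints at [-67.351, 35.231, -0.722, 81.555, 0.464, 63.22, -2.315], TCP at [266.074, 593.012, 183.54] pointing down, gripper open.
Joint ranges: [-178.69, 178.69], [-17.37, 117.87], [-77.05, 75.6], [15.02, 138.74], [-78.02, 258.01], [0.78, 113.62], [-162.83, 162.83]. Speed limits (degrees/s): [159.86, 159.86, 180, 180, 180, 180, 180].

## Interface

Orientations are given as [roll, pitch, yaw] about the fixed x, y, z axes, in that order (R = Rz(yaw) Ry(pitch) Rx(roll)).
In Python, from station import status, viewer, robot gives the robot as it stands. The module is installed in compiled form; this text tells all that it offers.
- The arm moves only by the shell command python3 -m jog 'ROWS' [FORCE]. ROWS is JSON, a list of rows, each a list of 5 numbers: the closure, from 0 (fully open) to 1 (shut), then the shift along the tool's x, y, z in units of 25 mm (1.0 is 25 mm), then the turn about the tool's y in units of 5 degrees (1.0 is 5 degrees). In form: [[grip, x, y, z, turn], ...]. A call has 1 to 5 rows; each row is the pose to reach, as a shift and turn from the pose commanded when the call began, along the tool's axes at that moment; what a row does not reach only later rows make up. A row lasts 1/12 s, in which the tool goes at most 41.7 mm and 7.16 degrees, less where a joint would pass 70% of its speed; a pose out of reach is approached as far as the arm can. A call with a gripper value outside its range is refused whole. The fingers move at their own pace and stop on an object; FORCE is the grip in N (left out, the last holds). Time passes only in rows, so rows that repeat a pose let the fingers close. It gives the time, the measured TCP pose, the force and the opening at its end, in the units of the state.
- status.sense(): the state, without advancing time (a new reading comes with each control period).
- viewer.grab_frame(name): name is "side" or "top" or "wrist"; returns a dict with "color" (420x560x3 uint8, blue, green, red), "z_map" (420x560 float32, mm along the optical axis (not along the pixel's ray), 0 where there is no reading), "intrinsics" (3x3 intrinsics, pixels), "position" and "attitude" of the camera in the world. Camera axes: x right, y down, z forward; pixel columns grow to the right and rows downward; lengths in mm; the calibration is good to about 2 mm. A picture is of the moment at which its call begins.
- robot.hand_in(): hands the job in, once; it reports no verdict.
The state is a dict: "time": time; "qpos": joint angles; "dq": joint speeds; "joint_efforts": joint torques, N m; "tool_pos": TCP position; "tool_rot": TCP orientation; "ft_force": force on the tool from outside, world axes, zero at the start; "ft_torque": the same for the moment, N m; "opening": opening from 0.0 (shut) to 1.0 (fully open).
Only numpy, scipy, OpenCV 4.12 (cv2) and the standard library are available. Lean on these libraries where they do the work, as an engineer would, in place of code of your own. Each camera call takes 0.05 s, during which the arm holds its last target. There are 200 camera calls.

## Task

Load the hand-cranked bench press: flip its lock lever away from the robot to release the slide, then wind the crank counterclockwise (seen from above) until the slide is fully out from under the press arm. Thread all the loose aluminium collars that are there (two or three) onto the slide's post, widest at the bottom and narrowest on top, each fully home; then wind the crank clockwise until the slide is fully home under the arm again, and last flip the lock lever back towards the robot. Leave the screwdriver and the tin in front of the press where they are.

Things in the scene. Friction and masses are not known exactly. Their poses are not given: they have to be found in the camera images.
- crank_axis (a point): point on the crank's vertical axis, 115 mm above the table, fixed on the grey press. The press bed (595 x 110 mm, 25 mm tall) runs along this frame's y, from 45 mm on the -y side of the point to 550 mm on its +y side; x points away from the robot, z up. Under the crank is a gearbox 85 mm square, 60 mm tall
- crank_grip (a point): the crank's upright black grip: flat-sided bar 16 mm thick (tangentially), 32 mm wide (along the arm), rigid on the arm, from 78 to 140 mm above the table; the point is 25 mm under its top (115 mm up), 65 mm out from the axis. Frame turns with the crank: -y points outward along the arm. The steel arm below is 22 mm wide, its top 78 mm up
- crank (a joint): crank angle, rad: 0 = slide fully home under the press arm, 12.57 = two full turns counterclockwise from above, slide fully out; hard stop at each end, where the grip points along the press's -y. Friction about 0.15 N m; stays where left; 80 mm of slide per turn. Starts somewhere between
- slide (a joint): travel of the slide in m: 0 fully home under the press arm, 0.16 fully out; it moves along the press's -y (towards the crank) as it grows. Driven by the crank
- post_foot (a point): foot of the slide's steel post, at its centre on top of the dark slide table (100 x 90 mm, 45 mm above the table). Post 17 mm in diameter, 66 mm tall, tapered over its top 8 mm; z up, axes parallel to the press. Fully home it is 340 mm on the crank axis's +y side, under the press arm (underside of the ram 135 mm up, column on the +y side); fully out 180 mm
- lock (a joint): lock lever angle in rad: 0 is locked (leaning towards the robot, -x of the press), 1.0 is released (leaning away, +x); it stays where it is left
- lock_tip (a point): centre of the 26 mm ball on the end of the lock lever, a dark toggle lever at the +y end of the press (10 mm rod, 80 mm from pivot to ball centre). The ball is 117 mm above the table at both ends of its swing, 127 mm half-way; flips with under 1 N. The column (175 mm tall) stands 80 mm away on its -y side
- lock_base: grey block (70 x 50 mm) carrying the lock lever; origin 25 mm above the table, straight under the pivot, whose axis lies 22 mm above it along y (lock turns about +y); x, y parallel to the press. It stands 515 mm on the +y side and 20 mm on the -x side of the crank axis
- collar_wide_c (a point): the widest plain aluminium collar: a ring of 68 mm outside diameter, 24 mm tall, bore 23 mm; lies flat on the table. The point is at its centre (12 mm above its underside), z along its axis; either face may be down. May be absent.
- collar_mid_c (a point): the middle plain aluminium collar: a ring of 54 mm outside diameter, 24 mm tall, bore 23 mm; lies flat on the table. The point is at its centre (12 mm above its underside), z along its axis; either face may be down. May be absent.
- collar_narrow_c (a point): the narrowest plain aluminium collar: a ring of 40 mm outside diameter, 24 mm tall, bore 23 mm; lies flat on the table. The point is at its centre (12 mm above its underside), z along its axis; either face may be down. May be absent.
- screwdriver: bystander: screwdriver, 180 mm long, handle 25 mm thick, lying along its x axis; origin under its middle, on the table; leave alone
- tin: bystander: closed steel tin, 56 mm diameter, 45 mm tall; origin at the centre of its underside; leave alone

How it is judged (in metres and radians):
On the way, in this order (a step that is already met when the one before it is completed fails the run):
1. the lock lever is flipped to released (value of joint lock above 0.75 rad), for 0.2 s.
2. the slide is wound fully out (crank within 0.3 rad of its outer stop) (value of joint crank above 12.27 rad), for 0.2 s.
3. all collars present are home on the post, widest at the bottom, with the slide still out and nothing held (horizontal distance between each of collar_wide_c, collar_mid_c, collar_narrow_c and post_foot below 0.006 m and angle between the z axis of each of collar_wide_c, collar_mid_c, collar_narrow_c and the z axis of post_foot, either way round below 0.1 rad and z of collar_wide_c in the frame of post_foot below 0.016 m and z of collar_mid_c in the frame of post_foot below 0.04 m and z of collar_narrow_c in the frame of post_foot between 0.032 and 0.064 m and value of joint crank above 12 rad and contact force between the fingers and collar_wide below 0.1 N and contact force between the fingers and collar_mid below 0.1 N and contact force between the fingers and collar_narrow below 0.1 N), for 0.2 s.
4. the slide is wound fully home (crank within 0.3 rad of its inner stop) (value of joint crank below 0.3 rad), for 0.2 s.
5. the lock lever is flipped back to locked (value of joint lock below 0.2 rad), for 0.2 s.
At the end, for the whole second after the job is handed in: All collars present sit on the post within 6 mm of its axis and upright within 0.1 rad, stacked without gaps with the widest lowest and the narrowest on top; crank within 0.3 rad of the home stop and still; lock lever within 0.2 rad of locked; collars at rest (horizontal distance between each of collar_wide_c, collar_mid_c, collar_narrow_c and post_foot below 0.006 m and angle between the z axis of each of collar_wide_c, collar_mid_c, collar_narrow_c and the z axis of post_foot, either way round below 0.1 rad and z of collar_wide_c in the frame of post_foot below 0.016 m and z of collar_mid_c in the frame of post_foot below 0.04 m and z of collar_narrow_c in the frame of post_foot between 0.032 and 0.064 m and value of joint crank below 0.3 rad and value of joint lock below 0.2 rad and velocity of joint crank between -0.1 and 0.1 rad/s and linear speed of each of collar_wide, collar_mid, collar_narrow below 0.02 m/s); the robot touches nothing.
It fails at once if the screwdriver is moved more than 40 mm (distance of screwdriver from where it was at the start of the episode above 0.04 m).
It fails at once if the tin is moved more than 40 mm (distance of tin from where it was at the start of the episode above 0.04 m).
Of collar_wide, collar_mid, collar_narrow only 2 to 3 are there at a start; the rules pass over those that are not, and their reading is None.
At some moment in a run one of collar_wide, collar_mid, collar_narrow may be knocked a few centimetres aside while the robot is not near it.
Once in a run the grip may slacken for a moment while it holds something.
It also fails if it takes over 210 s, if anything falls off the work surface, if the arm or the gripper's body presses on something with over 40 N, if the wrist force passes 120 N, or if a joint passes its speed limit or range.

## Working session

There is one attempt and no reset: what is moved stays moved. The work goes in short steps, Python scripts to look and compute and a shell command to move; the robot and the scene stay as the last step left them, time stands still between calls to the robot, and variables do not carry over. Pictures are saved under pics/ and viewed, about 12 in all and at most 16, crops included, and the job is handed in when it is done.

```bash
mkdir -p pics
cat > h.py <<'E'
import numpy as np, cv2
from station import status, viewer, robot
from scipy.spatial.transform import Rotation as R
def rot(a):
    a=np.array(a)
    if a.shape==(3,3): return a
    if a.shape==(4,): return R.from_quat(a).as_matrix()
    return R.from_euler('xyz',a,degrees=True).as_matrix()
def cloud(f):
    z=f['z_map'];K=np.array(f['intrinsics']);v,u=np.mgrid[:z.shape[0],:z.shape[1]]
    p=np.stack([(u-K[0,2])/K[0,0]*z,(v-K[1,2])/K[1,1]*z,z],-1)
    w=p@rot(f['attitude']).T+np.array(f['position']); w[z==0]=np.nan
    return w
def tool():
    s=status.sense(); return s,np.array(s['tool_pos']),rot(s['tool_rot'])
def go(t,yaw=None):
    """units to move TCP to world t"""
    s,p,M=tool(); d=M.T@(np.array(t)-p)/25
    print('t',round(s['time'],2),'pos',p.round(1),'rpy',np.round(s['tool_rot'],1),'F',np.round(s['ft_force'],1),'op',round(s['opening'],3)); print('units',d.round(2)); return d
E
python3 - <<'E'
from h import *
s,p,M=tool();print(s);print(M.round(2))
for n in('top','side'):
    f=viewer.grab_frame(n);print(n,f['attitude'],f['position'],f['intrinsics'])
    cv2.imwrite(f'pics/{n}0.png',f['color']);np.savez(f'{n}0.npz',w=cloud(f),c=f['color'])
E
```

```text
{'time': 0.0, 'qpos': array([-67.35041465,  35.28603277,  -0.72454505,  81.64175581,
         0.46442359,  63.22138418,  -2.31322134]), 'dq': array([ 0.00411304, -0.06284085, -0.05460562, -0.03536853, -0.02483625,
       -0.04693085,  0.03087115]), 'joint_efforts': array([-1.31062214e-05, -4.58937836e+01,  2.08761636e-01, -1.65747035e+01,
       -6.11513830e-02,  2.04784109e-02,  2.13836388e-04]), 'tool_pos': array([265.72945724, 592.21472206, 182.41517967]), 'tool_rot': array([-9.01462968e+01, -1.45345430e-03, -2.41610534e+01]), 'ft_force': array([0.0429177 , 0.38570865, 0.50659071]), 'ft_torque': array([0.03901879, 0.00202712, 0.05002634]), 'opening': 0.9995201305720011}
[[ 0.91 -0.    0.41]
 [-0.41 -0.    0.91]
 [ 0.   -1.   -0.  ]]
top [-1.66211103e+02  5.42706817e-02 -8.82850399e+01] [ 247.22582231   -2.91104499 1056.83786165] [[468.96391102   0.         275.45426526]
 [  0.         468.96391102 215.64444251]
 [  0.           0.           1.        ]]
side [-121.87695255   -1.24960487  -37.75958377] [-128.45694949 -780.49227599  715.90464727] [[486.22930615   0.         285.6530654 ]
 [  0.         486.22930615 214.62844539]
 [  0.           0.           1.        ]]
```

View pics/top0.png

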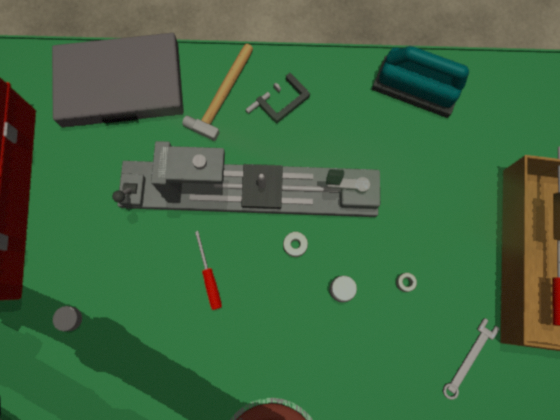

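View pics/side0.png

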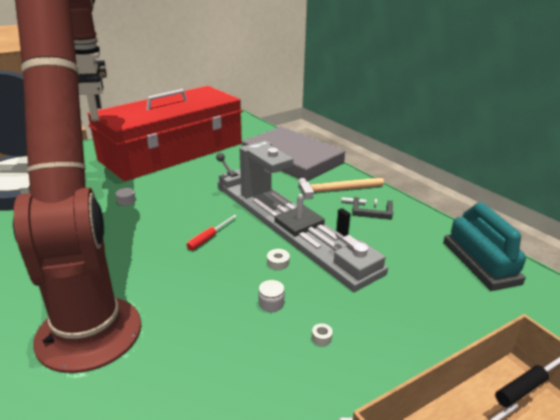

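The top view shows the crank axis near (362,185), its grip at (335,178), the post at (262,180) and the lock ball at (118,197). Collars lie at (296,243) and (407,282), the tin is at (344,288), and there is an unknown grey puck at (66,319). Next I'll measure these.

Run:
```python
from h import *
d=np.load('top0.npz');w=d['w']
print('table z',np.nanmedian(w[330:400,150:220,2]))
def circ(u,v,r=22,zmin=10,zmax=80):
    s=w[v-r:v+r,u-r:u+r]; m=(s[...,2]>zmin)&(s[...,2]<zmax)
    h=np.percentile(s[...,2][m],90); m&=s[...,2]>h-5
    pts=s[m][:,:2].astype(np.float32); c,rad=cv2.minEnclosingCircle(pts)
    ar=cv2.contourArea(cv2.convexHull(pts)); print((u,v),'c',np.round(c,1),'D',round(2*rad,1),'Dhull',round(2*np.sqrt(ar/np.pi),1),'h',h.round(1),'ctr z',w[v,u,2].round(1), 'n',m.sum())
for q in((296,243),(407,282),(344,288),(66,319)): circ(*q)
def blob(name,u0,u1,v0,v1,za,zb):
    s=w[v0:v1,u0:u1]; m=(s[...,2]>za)&(s[...,2]<zb); p=s[m]
    print(name,len(p),'mean',p.mean(0).round(1),'min',p.min(0).round(1),'max',p.max(0).round(1)); return p
blob('ball',105,130,183,210,95,150)
blob('post',250,275,165,200,95,130)
p=blob('table',235,290,155,215,40,52);print('table rect',cv2.minAreaRect(p[:,:2].astype(np.float32)))
blob('grip',322,348,165,192,130,150)
p=blob('arm',325,378,165,205,70,90)
p=blob('gearbox',335,390,160,215,52,66);print(cv2.minAreaRect(p[:,:2].astype(np.float32)))
p=blob('bed',100,390,140,225,18,30);print(cv2.minAreaRect(p[:,:2].astype(np.float32)))
blob('column',150,230,135,205,160,200)
blob('scr',190,225,225,312,5,35)
blob('lockbase',112,160,160,210,30,60)
```

```text
table z 1.2934442685801741
(296, 243) c [438.1 -40.5] D 53.9 Dhull 52.4 h 27.4 ctr z 0.1 n 335
(407, 282) c [ 360.6 -287.1] D 40.4 Dhull 38.1 h 26.9 ctr z 3.4 n 161
(344, 288) c [ 341.2 -145.9] D 51.9 Dhull 50.4 h 48.0 ctr z 47.8 n 430
(66, 319) c [260.  449.9] D 52.3 Dhull 50.5 h 33.8 ctr z 32.7 n 431
ball 132 mean [508.3 330.5 126. ] min [497.3 320.3  95.9] max [527.5 345.7 134.1]
post 54 mean [563.6  37.8 107.4] min [557.7  29.9  95.1] max [573.3  44.9 115.9]
table 1598 mean [563.7  38.3  46.2] min [515.2 -23.2  40.1] max [616.   94.7  51.6]
table rect ((565.567138671875, 35.75220489501953), (117.84425354003906, 100.49261474609375), 89.36347961425781)
grip 136 mean [ 565.7 -116.   139.3] min [ 558.2 -131.9  130. ] max [ 575.6 -101.1  144.3]
arm 388 mean [ 563.1 -160.4   78.8] min [ 548.4 -197.    70.2] max [ 580.9 -102.2   89.2]
gearbox 1040 mean [ 559.9 -185.1   60.8] min [ 521.5 -224.    52.2] max [ 606.3 -139.2   66. ]
((563.7650756835938, -181.3345947265625), (83.66455078125, 85.72686767578125), 88.65069580078125)
bed 4628 mean [552.9  73.4  26.1] min [ 508.3 -225.2   18. ] max [623.5 367.8  30. ]
((565.9715576171875, 71.07635498046875), (593.1629028320312, 111.84016418457031), 89.62584686279297)
column 2639 mean [563.6 184.3 176.4] min [521.7 112.3 160. ] max [612.6 254.6 194.9]
scr 645 mean [352.5 146.8  20.8] min [286.4 112.6   5. ] max [478.9 196.1  32.2]
lockbase 667 mean [547.8 326.4  49.1] min [512.1 281.6  30. ] max [620.3 363.9  60. ]
```

Run:
```python
from h import *
go((300,420,190)); go((450,333,190)); print(4.83)
```

```text
t 0.1 pos [265.8 592.3 182.5] rpy [-90.1  -0.  -24.2] F [ 0.4 -0.2 -0.6] op 0.997
units [ 4.07 -0.29 -5.73]
t 0.1 pos [265.8 592.3 182.5] rpy [-90.1  -0.  -24.2] F [ 0.4 -0.2 -0.6] op 0.997
units [10.97 -0.29 -6.45]
4.83
```

```bash
python3 -m jog '[[1,0.8,-0.06,-1.15,0],[1,1.6,-0.12,-2.3,0],[1,2.4,-0.2,-3.4,0],[1,3.2,-0.25,-4.6,0],[1,4.07,-0.3,-5.73,0]]' 40
python3 -m jog '[[1,1.4,0,-0.15,-1],[1,2.8,0,-0.3,-2],[1,4.2,0,-0.45,-3],[1,5.6,0,-0.6,-4],[1,6.9,0,-0.72,-4.83]]'
python3 -m jog '[[1,0,0,0,0],[1,0,0,0,0]]'
python3 - <<'E'
from h import *
go((470,333,112))
E
```

```text
time: 0.52
tool_pos: [299.7, 418.7, 190.6]
tool_rot: [-90.1, 0.0, -24.1]
ft_force: [1.0, 0.7, 0.3]
opening: 0.695
time: 0.93
tool_pos: [451.7, 331.7, 190.8]
tool_rot: [-90.1, 0.0, 0.2]
ft_force: [0.4, -0.1, 0.1]
opening: 0.333
time: 1.1
tool_pos: [452.0, 331.2, 190.3]
tool_rot: [-90.1, 0.0, -0.4]
ft_force: [-0.8, 1.2, -0.4]
opening: 0.185
t 1.1 pos [452.  331.2 190.3] rpy [-90.1   0.   -0.4] F [-0.8  1.2 -0.4] op 0.185
units [0.72 3.13 0.08]
```

```bash
python3 -m jog '[[1,0.3,1,0.04,0],[1,0.6,2,0.08,0],[1,0.7,3.1,0.08,0],[1,0.7,3.1,0.08,0]]'
python3 -m jog '[[1,0.7,0,0,0],[1,1.4,0,0,0],[1,2.1,0,0,0],[1,2.8,0,0,0],[1,3.4,0,0,0]]'
python3 -m jog '[[1,0.2,0,0,0],[1,0.4,0,0,0],[1,0.5,0,0,0],[1,0.5,0,0,0]]'
python3 - <<'E'
from h import *
f=viewer.grab_frame('top');w=cloud(f);s=w[150:225,100:150];m=(s[...,2]>100)&(s[...,2]<140);p=s[m];q=p[(p[:,1]>315)];print(np.percentile(q,[2,50,98],axis=0).round(1))
cv2.imwrite('pics/a.png',cv2.resize(f['color'][120:240,70:260],None,fx=3,fy=3))
E
```

```text
time: 1.43
tool_pos: [463.3, 334.2, 108.5]
tool_rot: [-90.4, 0.5, 0.1]
ft_force: [-0.8, -0.9, 0.0]
opening: 0.006
time: 1.85
tool_pos: [552.8, 337.2, 115.1]
tool_rot: [-89.9, -0.0, 0.1]
ft_force: [0.3, -0.4, -1.0]
opening: 0.006
time: 2.18
tool_pos: [564.7, 336.2, 113.9]
tool_rot: [-90.0, 0.0, 0.0]
ft_force: [-0.3, 0.5, 0.7]
opening: 0.007
[[506.4 320.5 102.2]
 [515.2 324.9 124.4]
 [524.3 333.1 130.8]]
```

View pics/a.png

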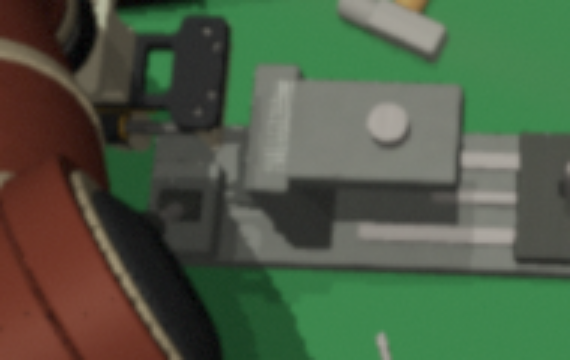

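The arm hides the lever, but the ball is no longer on the robot side. I'll push a little further, then back off and check.

```bash
python3 -m jog '[[1,0.15,0,0,0],[1,0.3,0,0,0],[1,0.3,0,0,0]]'
python3 -m jog '[[1,-0.3,-1,0,0],[1,-0.3,-2.5,0,0],[1,-0.3,-4,0,0],[1,-0.3,-4,-1.2,0],[1,-0.3,-4,-2.8,0]]'
python3 -m jog '[[1,0,0,-1.4,0],[1,0,0,-2.8,0],[1,0,0,-4.2,0],[1,0,0,-5.6,0],[1,0,0,-7,0]]'
python3 - <<'E'
from h import *
f=viewer.grab_frame('top');w=cloud(f);s=w[150:225,100:150];m=(s[...,2]>100)&(s[...,2]<140);p=s[m];q=p[(p[:,1]>315)];print(len(q),np.percentile(q,[2,50,98],axis=0).round(1))
cv2.imwrite('pics/a2.png',cv2.resize(f['color'][120:240,70:260],None,fx=3,fy=3))
go((590,-117,190))
E
```

```text
time: 2.48
tool_pos: [573.5, 335.4, 113.7]
tool_rot: [-90.0, -0.0, -0.0]
ft_force: [-0.5, 0.0, 0.2]
opening: 0.006
time: 2.9
tool_pos: [565.4, 271.1, 216.5]
tool_rot: [-89.6, -0.3, 0.5]
ft_force: [0.9, -0.5, -0.3]
opening: 0.006
time: 3.32
tool_pos: [564.9, 89.0, 213.8]
tool_rot: [-90.0, -0.0, -0.0]
ft_force: [0.4, -0.4, -0.6]
opening: 0.006
129 [[497.5 320.7 117.3]
 [507.9 330.3 126.6]
 [521.2 344.4 132.6]]
t 3.37 pos [565.5  77.3 213.8] rpy [-90.5  -0.   -0.8] F [-0.5 -6.5  0. ] op 0.004
units [ 1.08  1.02 -7.75]
```

View pics/a2.png

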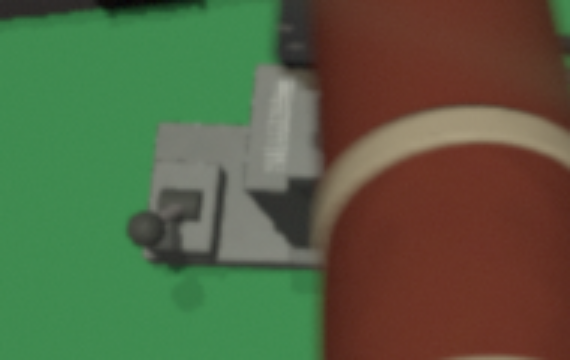

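Run:
```python
from h import *
f=viewer.grab_frame('side');w=cloud(f)
m=(abs(w[...,0]-508)<25)&(abs(w[...,1]-331)<25)&(w[...,2]>90)&(w[...,2]<145)
p=w[m];print(len(p),p.mean(0),p.min(0),p.max(0)); v,u=np.nonzero(m);print(u.min(),u.max(),v.min(),v.max())
cv2.imwrite('pics/s2.png',cv2.resize(f['color'][130:330,180:400],None,fx=3,fy=3))
go((590,-117,190))
```

```text
82 [509.91293899 325.55707094 115.84675105] [497.21447596 317.87602829  92.32309778] [527.85004464 339.10785062 129.81032327]
216 226 153 164
t 3.42 pos [565.7  81.  213.8] rpy [-90.4  -0.   -0.7] F [-0.2 -0.3 -0.4] op 0.003
units [ 1.07  1.   -7.9 ]
```

View pics/s2.png

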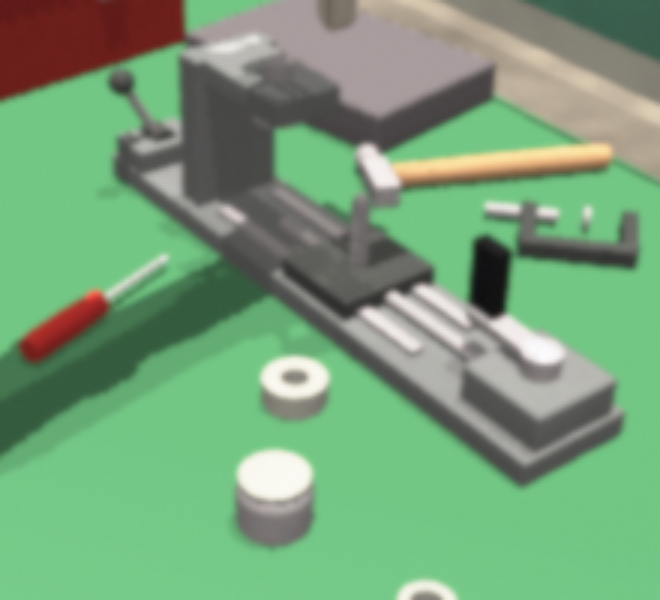

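The side view shows the lever still leaning towards the robot (ball at crop (122,82)), so the push missed. I'll go back lower and slower and check partway.

```bash
python3 -m jog '[[1,-0.8,0,1.5,0],[1,-1.6,0,3,0],[1,-2.4,0,4.5,0],[1,-3.2,0,6,0],[1,-4,0,7.5,0]]'
python3 -m jog '[[1,-0.1,0,1,0],[1,-0.1,0,2.5,0],[1,-0.1,0,2.5,0],[1,-0.1,0,2.5,0]]'
python3 - <<'E'
from h import *
go((470,331,102))
E
```

```text
time: 3.83
tool_pos: [465.8, 276.7, 213.8]
tool_rot: [-90.0, -0.0, 0.0]
ft_force: [0.9, 0.3, -0.4]
opening: 0.007
time: 4.17
tool_pos: [463.1, 340.3, 213.3]
tool_rot: [-89.9, 0.1, 0.3]
ft_force: [-0.1, -0.9, -0.4]
opening: 0.004
t 4.17 pos [463.1 340.3 213.3] rpy [-89.9   0.1   0.3] F [-0.1 -0.9 -0.4] op 0.004
units [ 0.28  4.45 -0.38]
```

```bash
python3 -m jog '[[1,0,1.3,-0.38,0],[1,0,2.6,-0.38,0],[1,0,3.6,-0.38,0],[1,0,4.4,-0.38,0],[1,0,4.4,-0.38,0]]'
python3 -m jog '[[1,0.4,0,0,0],[1,0.8,0,0,0],[1,1.2,0,0,0],[1,1.6,0,0,0],[1,2,0,0,0]]'
python3 - <<'E'
from h import *
f=viewer.grab_frame('side')
cv2.imwrite('pics/s3.png',cv2.resize(f['color'][60:220,160:320],None,fx=3.5,fy=3.5))
go((470,331,102))
E
```

```text
time: 4.58
tool_pos: [462.5, 323.6, 99.6]
tool_rot: [-90.4, 0.4, -0.1]
ft_force: [-0.5, 0.1, -0.8]
opening: 0.004
time: 5.0
tool_pos: [517.1, 327.5, 104.8]
tool_rot: [-89.9, -0.1, -0.1]
ft_force: [-0.3, -0.2, -0.8]
opening: 0.0
t 5.05 pos [519.4 326.9 104.5] rpy [-89.9  -0.3  -0.2] F [ 2.5 -0.3  0.2] op 0.003
units [-1.98  0.09  0.16]
```

View pics/s3.png

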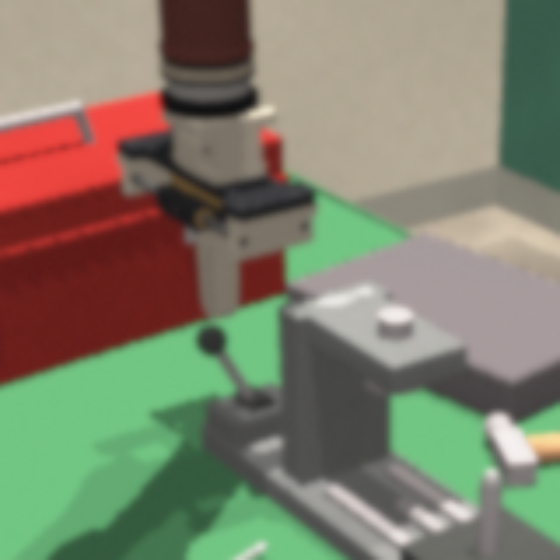

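Run:
```python
from h import *
f=viewer.grab_frame('side');w=cloud(f)
for r,cx in ((60+315/3.5,160+222/3.5),(60+300/3.5,160+222/3.5),(60+280/3.5,160+222/3.5),(60+340/3.5,160+210/3.5)):
    print(round(r),round(cx),w[round(r),round(cx)].round(1))
f=viewer.grab_frame('wrist');print(f['position'],f['attitude'])
go((0,0,0))
```

```text
150 223 [514.5 318.1 142.1]
146 223 [510.5 310.3 158.2]
140 223 [510.4 308.4 176.9]
157 220 [506.2 322.7 120.9]
[445.90866684 327.33293877 304.31799226] [ 1.65093060e+02 -2.86143642e-02  8.98410276e+01]
t 5.15 pos [516.  327.  103.7] rpy [-90.   -0.   -0.1] F [-0.1  0.2 -0.6] op 0.006
units [-20.62   4.13 -13.12]
```

Run:
```python
from h import *
f=viewer.grab_frame('side');w=cloud(f)
m=(abs(w[...,0]-516)<45)&(abs(w[...,1]-327)<45)&(w[...,2]>100)&(w[...,2]<200)
for a in range(100,200,8):
    q=w[m&(w[...,2]>=a)&(w[...,2]<a+8)]
    if len(q): print(a,len(q),q.mean(0).round(0),q.min(0).round(0),q.max(0).round(0))
f=viewer.grab_frame('wrist');z=f['z_map'];w=cloud(f)
m=(w[...,2]>100)&(w[...,2]<230);q=w[m&(w[...,0]>480)]
print(len(q));
for a in range(100,230,10):
    q=w[(w[...,2]>=a)&(w[...,2]<a+10)]
    if len(q): print(a,len(q),np.nanmedian(q,0).round(0),np.nanmin(q,0).round(0),np.nanmax(q,0).round(0))
cv2.imwrite('pics/w3.png',f['color'])
```

```text
100 8 [514. 327. 105.] [505. 325. 101.] [522. 329. 108.]
108 13 [506. 324. 113.] [500. 315. 109.] [519. 336. 116.]
116 25 [507. 323. 120.] [498. 314. 116.] [525. 333. 124.]
124 23 [508. 326. 127.] [498. 320. 124.] [519. 333. 131.]
132 4 [514. 324. 138.] [510. 319. 137.] [522. 334. 140.]
140 14 [512. 322. 144.] [508. 314. 141.] [522. 337. 148.]
148 27 [513. 318. 152.] [506. 305. 148.] [527. 343. 155.]
156 28 [511. 319. 160.] [506. 310. 156.] [524. 340. 164.]
164 31 [513. 317. 168.] [507. 305. 164.] [526. 341. 172.]
172 28 [513. 319. 176.] [507. 307. 172.] [526. 339. 180.]
180 30 [512. 318. 184.] [506. 306. 180.] [525. 345. 188.]
188 27 [512. 319. 191.] [506. 305. 188.] [523. 346. 195.]
196 17 [510. 320. 198.] [507. 306. 196.] [517. 343. 200.]
12401
100 326 [521. 245. 105.] [520. 224. 100.] [534. 254. 110.]
110 504 [521. 251. 116.] [496. 225. 110.] [532. 346. 120.]
120 1290 [506. 329. 126.] [496. 224. 120.] [532. 346. 130.]
130 532 [521. 246. 135.] [504. 224. 130.] [532. 335. 140.]
140 878 [521. 253. 145.] [504. 224. 140.] [532. 342. 150.]
150 1296 [521. 253. 156.] [504. 225. 150.] [571. 343. 160.]
160 1302 [521. 253. 164.] [504. 224. 160.] [567. 344. 170.]
170 4262 [544. 230. 174.] [504. 202. 170.] [558. 331. 180.]
180 79 [506. 329. 183.] [504. 325. 180.] [507. 331. 190.]
190 48 [518. 327. 197.] [505. 327. 190.] [522. 329. 199.]
210 33 [514. 326. 217.] [511. 326. 216.] [517. 330. 218.]
220 2876 [505. 338. 227.] [477. 248. 222.] [522. 408. 230.]
```

View pics/w3.png

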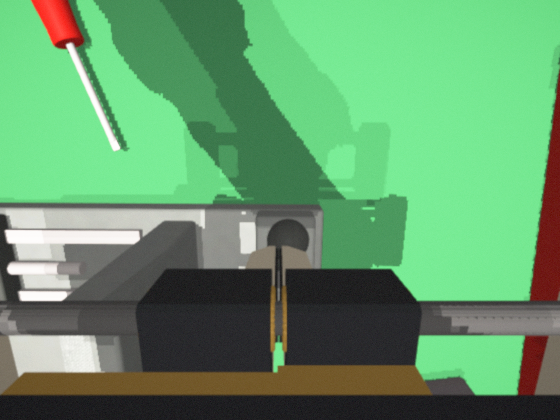

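The finger is above the ball. Both cameras put the fingertips about 34 mm higher than the reported TCP (137 against 104), and the body height agrees. I'll back off, go lower, and measure that offset again.

```bash
python3 -m jog '[[1,-1,0,0,0],[1,-2,0,0,0],[1,-2,0.6,0,0],[1,-2,1.3,0,0],[1,-2,1.3,0,0]]'
cat >> h.py <<'E'
def tip():
    s,p,M=tool()
    for n in('side','wrist'):
        w=cloud(viewer.grab_frame(n)); m=(abs(w[...,0]-p[0])<14)&(abs(w[...,1]-p[1])<24)
        q=w[m]; h=[(a,int(((q[:,2]>=a)&(q[:,2]<a+5)).sum())) for a in range(int(p[2])//5*5-10,int(p[2])+65,5)]; print(n,h)
        b=w[(np.hypot(w[...,0]-p[0],w[...,1]-p[1])<110)&(w[...,2]>p[2]+70)]
        if n=='wrist' and len(b): print('body low z',np.percentile(b[:,2],[1,10]).round(1))
E
python3 - <<'E'
from h import *
tip();go((470,331,75))
E
```

```text
time: 5.67
tool_pos: [461.6, 326.4, 68.7]
tool_rot: [-90.2, 0.3, 0.1]
ft_force: [-0.6, 0.1, -1.5]
opening: 0.006
side [(55, 0), (60, 0), (65, 0), (70, 0), (75, 0), (80, 0), (85, 0), (90, 0), (95, 0), (100, 2), (105, 10), (110, 12), (115, 16), (120, 20), (125, 15), (130, 20)]
wrist [(55, 0), (60, 0), (65, 0), (70, 0), (75, 0), (80, 0), (85, 0), (90, 0), (95, 0), (100, 6), (105, 104), (110, 166), (115, 212), (120, 237), (125, 266), (130, 295)]
body low z [190.3 202.2]
t 5.77 pos [464.1 327.4  71. ] rpy [-90.    0.1   0. ] F [0.1 0.1 0.4] op 0.005
units [ 0.24 -0.16  0.14]
```

```bash
python3 -m jog '[[1,0.6,0,0.12,0],[1,1.2,0,0.12,0],[1,1.8,0,0.12,0],[1,2.4,0,0.12,0],[1,3,0,0.12,0]]'
python3 -m jog '[[1,0.4,0,0,0],[1,0.8,0,0,0],[1,1,0,0,0],[1,1.15,0,0,0],[1,1.15,0,0,0]]'
python3 - <<'E'
from h import *
f=viewer.grab_frame('side')
cv2.imwrite('pics/s4.png',cv2.resize(f['color'][60:220,160:320],None,fx=3.5,fy=3.5))
go((470,331,102))
E
```

```text
time: 6.18
tool_pos: [540.3, 331.2, 72.5]
tool_rot: [-89.9, -0.0, 0.0]
ft_force: [-0.2, 0.9, 0.7]
opening: 0.003
time: 6.6
tool_pos: [564.5, 330.5, 71.5]
tool_rot: [-90.1, 0.5, 0.0]
ft_force: [-6.2, -1.3, 3.2]
opening: 0.005
t 6.65 pos [564.5 330.5  71.5] rpy [-90.1   0.4   0. ] F [-6.7 -0.7  3.3] op 0.008
units [-3.79 -1.19  0.02]
```

View pics/s4.png

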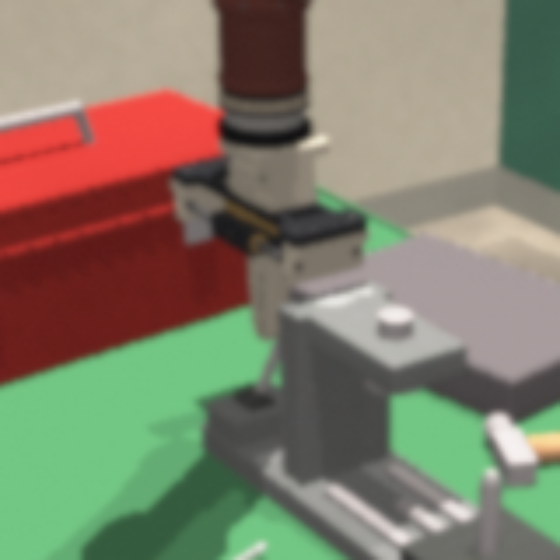

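The lever now leans away, against its stop (−6 N). Next is the crank.

```bash
sed -i 's/s,p,M=tool(); d=/s,p,M=tool(); p=p+[0,0,33]; d=/' h.py
python3 -m jog '[[1,-0.4,0,0,0],[1,-0.4,-1.5,0,0],[1,-0.4,-3,0,0],[1,-0.4,-4.5,0,0],[1,-0.4,-4.5,-1.5,0]]'
python3 -m jog '[[1,0.3,0,-1.6,0],[1,0.6,0,-3.2,0],[1,0.9,0,-4.8,0],[1,1.2,0,-6.4,0],[1,1.4,0,-8,0]]'
python3 -m jog '[[1,0,0,-1.6,0],[1,0,0,-3.2,0],[1,0,0,-4.8,0],[1,0,0,-6.4,0],[1,0,0,-8,0]]'
python3 -m jog '[[1,0,0,0,0],[1,0,0,0,0]]'
python3 - <<'E'
from h import *
f=viewer.grab_frame('side');w=cloud(f)
m=(abs(w[...,0]-583)<25)&(abs(w[...,1]-331)<25)&(w[...,2]>90)&(w[...,2]<145);q=w[m];print('ball',len(q),q.mean(0) if len(q) else '')
go((592,-112,100))
E
```

```text
time: 7.07
tool_pos: [560.7, 306.2, 193.2]
tool_rot: [-89.0, -0.8, 0.7]
ft_force: [0.6, 1.2, 0.6]
opening: 0.007
time: 7.48
tool_pos: [594.3, 91.0, 184.8]
tool_rot: [-90.0, -0.2, -0.0]
ft_force: [1.3, -0.4, -1.1]
opening: 0.003
time: 7.9
tool_pos: [593.5, -109.0, 184.8]
tool_rot: [-90.0, -0.1, -0.0]
ft_force: [0.2, 0.6, -0.4]
opening: 0.006
time: 8.07
tool_pos: [593.2, -111.4, 184.3]
tool_rot: [-90.1, -0.1, -0.4]
ft_force: [-0.6, 0.8, 0.5]
opening: 0.007
ball 14 [570.86164715 329.19888955  97.01228767]
t 8.12 pos [ 593.6 -107.7  217.2] rpy [-90.   -0.1  -0.1] F [ 0.5  1.  -0.1] op 0.005
units [-0.07  4.69 -0.17]
```

```bash
python3 -m jog '[[1,-0.05,1.5,-0.15,0],[1,-0.05,3,-0.15,0],[1,-0.05,4.2,-0.15,0],[1,-0.05,4.7,-0.15,0],[1,-0.05,4.7,-0.15,0]]'
python3 -m jog '[[1,0,0,0,0],[1,0,0,0,0]]'
cat >> h.py <<'E'
C=np.array([564,-181.4])
def arc(a0,a1,step,r=70,start=None):
    n=int(np.ceil(abs(a1-a0)/step)); A=np.radians(np.linspace(a0,a1,n+1)); P=C+r*np.c_[np.cos(A),np.sin(A)]
    if start is not None: P[0]=start
    for i in range(0,n,5):
        k=P[i+1:i+6]; print([[1,round(a,2),0,round(b,2),0] for a,b in (k-P[i])/25], k[-1].round(0))
E
python3 - <<'E'
from h import *
s,p,M=tool();go((592,-112,100)); arc(68,258,15,start=p[:2])
E
```

```text
time: 8.53
tool_pos: [589.7, -107.2, 62.8]
tool_rot: [-89.8, 0.4, 0.2]
ft_force: [-0.8, 1.1, 0.8]
opening: 0.003
time: 8.7
tool_pos: [593.8, -109.4, 67.7]
tool_rot: [-90.0, -0.2, 0.1]
ft_force: [0.1, 0.6, 0.1]
opening: 0.006
t 8.7 pos [ 593.8 -109.4  100.7] rpy [-90.   -0.2   0.1] F [0.1 0.6 0.1] op 0.006
units [-0.07  0.03 -0.11]
[[1, np.float64(-0.83), 0, np.float64(-0.1), 0], [1, np.float64(-1.54), 0, np.float64(-0.1), 0], [1, np.float64(-2.23), 0, np.float64(-0.28), 0], [1, np.float64(-2.86), 0, np.float64(-0.63), 0], [1, np.float64(-3.37), 0, np.float64(-1.12), 0]] [ 510. -137.]
[[1, np.float64(-0.37), 0, np.float64(-0.61), 0], [1, np.float64(-0.58), 0, np.float64(-1.29), 0], [1, np.float64(-0.61), 0, np.float64(-2.0), 0], [1, np.float64(-0.46), 0, np.float64(-2.7), 0], [1, np.float64(-0.14), 0, np.float64(-3.33), 0]] [ 506. -221.]
[[1, np.float64(0.47), 0, np.float64(-0.53), 0], [1, np.float64(1.06), 0, np.float64(-0.93), 0], [1, np.float64(1.73), 0, np.float64(-1.17), 0]] [ 549. -250.]
```

```bash
python3 -m jog '[[1,-0.83,0,-0.1,0],[1,-1.54,0,-0.1,0],[1,-2.23,0,-0.28,0],[1,-2.86,0,-0.63,0],[1,-3.37,0,-1.12,0]]'
python3 -m jog '[[1,-0.37,0,-0.61,0],[1,-0.58,0,-1.29,0],[1,-0.61,0,-2,0],[1,-0.46,0,-2.7,0],[1,-0.14,0,-3.33,0]]'
python3 -m jog '[[1,0.47,0,-0.53,0],[1,1.06,0,-0.93,0],[1,1.5,0,-1.1,0],[1,1.73,0,-1.17,0],[1,1.73,0,-1.17,0]]'
python3 - <<'E'
from h import *
go((549,-250,100))
f=viewer.grab_frame('top');w=cloud(f);s=w[150:230,330:410]
q=s[(s[...,2]>128)&(s[...,2]<146)];print(len(q),np.nanmedian(q,0))
s=w[150:230,230:350];q=s[(s[...,2]>95)&(s[...,2]<125)];print('post',len(q),q.mean(0))
cv2.imwrite('pics/t5.png',cv2.resize(f['color'][130:310,220:440],None,fx=3,fy=3))
E
```

```text
time: 9.12
tool_pos: [513.0, -136.5, 69.3]
tool_rot: [-90.0, -0.7, 0.2]
ft_force: [3.6, 2.3, -1.0]
opening: 0.007
time: 9.53
tool_pos: [504.8, -220.3, 68.1]
tool_rot: [-89.9, -0.1, 0.1]
ft_force: [-1.1, 3.8, -1.0]
opening: 0.006
time: 9.95
tool_pos: [546.4, -251.2, 67.4]
tool_rot: [-90.0, 0.2, -0.0]
ft_force: [-3.7, 1.0, 3.1]
opening: 0.007
t 9.95 pos [ 546.4 -251.2  100.4] rpy [-90.    0.2  -0. ] F [-3.7  1.   3.1] op 0.007
units [0.1  0.01 0.05]
10 [ 564.69621885 -231.87239536  136.85722831]
post 55 [563.36674082  -2.10071438 107.30370335]
```

View pics/t5.png

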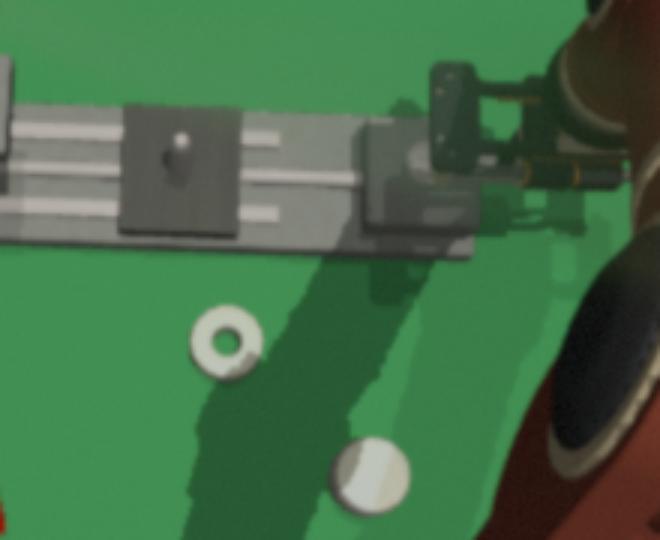

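Post at y = −2, which matches fully out (expected −1.4). I'll press the stop slightly more, then lift and head for the mid collar.

```bash
python3 -m jog '[[1,0.2,0,0.03,0],[1,0.35,0,0.05,0],[1,0.35,0,0.05,0],[1,0.35,0,0.05,0]]'
python3 -m jog '[[1,-0.3,0,0,0],[1,-0.5,-1.3,0,0],[0.3,-0.5,-2.7,0,0],[0,-0.5,-4,0,0],[0,-0.5,-4,0,0]]'
python3 - <<'E'
from h import *
go((438,-40.5,180))
E
```

```text
time: 10.33
tool_pos: [545.5, -251.2, 67.3]
tool_rot: [-90.0, 1.2, -0.2]
ft_force: [-19.4, 1.3, 14.9]
opening: 0.003
time: 10.75
tool_pos: [550.0, -251.7, 175.0]
tool_rot: [-90.4, -1.0, 0.0]
ft_force: [-0.1, -1.0, 1.0]
opening: 0.171
t 10.75 pos [ 550.  -251.7  208. ] rpy [-90.4  -1.    0. ] F [-0.1 -1.   1. ] op 0.171
units [-4.49  0.98  8.46]
```

```bash
python3 -m jog '[[0,-0.8,0.2,1.4,0],[0,-1.6,0.4,2.8,0],[0,-2.4,0.6,4.2,0],[0,-3.2,0.7,5.6,0],[0,-4,0.8,7,0]]'
python3 -m jog '[[0,-0.3,0,1.3,0],[0,-0.3,0,1.3,0],[0,-0.3,0,1.3,0]]'
python3 - <<'E'
from h import *
cat=None
def find():
    f=viewer.grab_frame('top');w=cloud(f)
    m=((w[...,2]>18)&(w[...,2]<34)&(w[...,0]<500)&(w[...,0]>300)&(w[...,1]<100)).astype(np.uint8)
    n,l,st,c=cv2.connectedComponentsWithStats(m)
    for i in range(1,n):
        if st[i,4]>80: 
            q=w[l==i][:,:2].astype(np.float32);print('top',cv2.minEnclosingCircle(q),st[i,4])
find()
f=viewer.grab_frame('wrist');w=cloud(f)
m=((w[...,2]>20)&(w[...,2]<32)).astype(np.uint8);n,l,st,c=cv2.connectedComponentsWithStats(m)
for i in range(1,n):
    if st[i,4]>500: q=w[l==i][:,:2].astype(np.float32);print('wrist',cv2.minEnclosingCircle(q),st[i,4],np.median(w[l==i][:,2]))
cv2.imwrite('pics/w6.png',f['color'])
go((438,-40.5,5))
E
```

```text
time: 11.17
tool_pos: [444.1, -73.1, 146.8]
tool_rot: [-90.0, -0.2, 0.0]
ft_force: [1.1, 0.8, -0.3]
opening: 0.529
time: 11.42
tool_pos: [437.4, -40.2, 147.2]
tool_rot: [-90.0, -0.2, 0.3]
ft_force: [0.1, -0.7, 1.2]
opening: 0.744
top ((400.4166564941406, -506.4199523925781), 100.02772521972656) 312
top ((360.7542724609375, -286.9399719238281), 20.168930053710938) 186
wrist ((331.9129638671875, 142.37525939941406), 44.938751220703125) 1977 23.334466072250166
wrist ((359.0163269042969, -286.31402587890625), 20.456098556518555) 980 22.834879427763298
wrist ((436.65557861328125, -39.82536315917969), 26.870101928710938) 1692 23.124318139820275
wrist ((508.31683349609375, -192.59835815429688), 32.76804733276367) 568 24.02542515929315
wrist ((529.5610961914062, -47.987510681152344), 81.00321197509766) 2949 24.386800176526492
wrist ((510.558837890625, 157.64749145507812), 77.22879791259766) 768 23.886914066310624
wrist ((603.799560546875, -95.6473159790039), 50.01559066772461) 1366 24.506607491769586
t 11.52 pos [437.8 -43.2 179.8] rpy [-90.   -0.2  -0. ] F [0.5 0.8 0.4] op 0.832
units [-0.01  6.99  0.11]
```

View pics/w6.png

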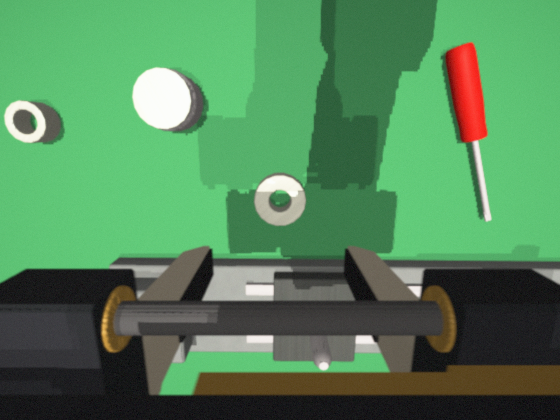

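```bash
python3 -m jog '[[0,-0.03,1.4,0.05,0],[0,-0.03,2.8,0.1,0],[0,-0.03,4.2,0.1,0],[0,-0.03,5.4,0.1,0],[0,-0.03,6.1,0.1,0]]'
python3 -m jog '[[0,0,0,0,0],[0,0,0,0,0]]'
python3 - <<'E'
from h import *
go((437.3,-40.2,5))
f=viewer.grab_frame('wrist');w=cloud(f);s,p,M=tool()
# finger tip lows
for sg in(-1,1):
    q=w[(abs(w[...,0]-p[0])<12)&(sg*(w[...,1]-p[1])>38)&(sg*(w[...,1]-p[1])<75)];q=q[(q[:,2]>12)&(q[:,2]<80)];print(sg,len(q),q.min(0).round(1),q.max(0).round(1))
cv2.imwrite('pics/w7.png',f['color'])
E
```

```text
time: 11.93
tool_pos: [435.4, -41.9, -9.1]
tool_rot: [-90.0, 0.1, -0.2]
ft_force: [0.9, 0.2, -0.1]
opening: 0.999
time: 12.1
tool_pos: [436.0, -41.4, -7.0]
tool_rot: [-90.0, 0.1, -0.1]
ft_force: [0.5, 0.0, -0.0]
opening: 0.999
t 12.1 pos [436.  -41.4  26. ] rpy [-90.    0.1  -0.1] F [ 0.5  0.  -0. ] op 0.999
units [0.05 0.84 0.05]
-1 2425 [ 424.8 -103.3   26.6] [443.1 -86.5  80. ]
1 2433 [424.9   5.1  26.5] [442.8  22.3  80. ]
```

```bash
python3 -m jog '[[0,0.07,0.4,0.05,0],[0,0.07,0.8,0.05,0],[0,0.07,0.8,0.05,0]]'
python3 -m jog '[[1,0,0,0,0],[1,0,0,0,0],[1,0,0,0,0],[1,0,0,0,0],[1,0,0,0,0]]' 40
python3 -m jog '[[1,0,0,0,0],[1,0,0,0,0],[1,0,0,0,0],[1,0,0,0,0],[1,0,0,0,0]]' 40
python3 -m jog '[[1,0,-1,0,0],[1,0,-2.5,0,0],[1,0,-4,0,0],[1,0,-5.2,0,0],[1,0,-5.2,0,0]]'
python3 - <<'E'
from h import *
f=viewer.grab_frame('wrist');w=cloud(f);s,p,M=tool()
q=w[(abs(w[...,0]-p[0])<40)&(abs(w[...,1]-p[1])<26)];q=q[(q[:,2]>p[2]+33+5)&(q[:,2]<p[2]+33+24)]
print('held',len(q),q.min(0).round(1),q.max(0).round(1))
t=cloud(viewer.grab_frame('top'))
for a in (w,t):
    q=a[(abs(a[...,0]-564)<20)&(abs(a[...,1]+2)<25)&(a[...,2]>70)&(a[...,2]<116)];
    if len(q):print('post',len(q),np.median(q,0).round(1),q.min(0).round(1),q.max(0).round(1))
    q=a[(a[...,2]>40)&(a[...,2]<50)&(abs(a[...,0]-564)<60)&(abs(a[...,1])<70)]
    if len(q)>50: print('table',len(q),q.min(0).round(1),q.max(0).round(1),cv2.minAreaRect(q[:,:2].astype(np.float32)))
cv2.imwrite('pics/w8.png',f['color'])
go((564,-1.5,130))
E
```

```text
time: 12.4
tool_pos: [438.1, -38.9, -26.6]
tool_rot: [-90.0, -0.1, -0.0]
ft_force: [-0.6, 0.0, 0.2]
opening: 1.0
time: 12.82
tool_pos: [437.7, -38.8, -26.1]
tool_rot: [-90.0, -0.0, -0.0]
ft_force: [-1.3, -0.4, -0.0]
opening: 0.69
time: 13.23
tool_pos: [437.5, -39.1, -26.2]
tool_rot: [-90.0, -0.0, -0.0]
ft_force: [0.3, -1.0, 3.5]
opening: 0.571
time: 13.65
tool_pos: [441.2, -38.7, 108.2]
tool_rot: [-90.0, -0.6, -0.0]
ft_force: [1.6, 0.4, -1.6]
opening: 0.571
held 6329 [413.2 -64.7 143.8] [455.1 -12.7 162.6]
post 355 [556.9  -2.9  81.3] [554.7 -10.1  70.1] [564.5   6.7  93.6]
table 2575 [513.6 -46.3  41.1] [599.6  41.7  50. ] ((556.5494384765625, -2.491619110107422), (85.6901626586914, 88.02932739257812), 0.3012694716453552)
table 369 [522.6  14.6  40. ] [615.8  67.4  49.9] ((569.7711181640625, 41.93534469604492), (49.95105743408203, 92.3848648071289), 86.99227905273438)
t 13.75 pos [437.6 -38.7 137. ] rpy [-90.   -0.1  -0. ] F [ 0.  -0.3 -2.3] op 0.571
units [5.05 0.29 1.49]
```

View pics/w8.png

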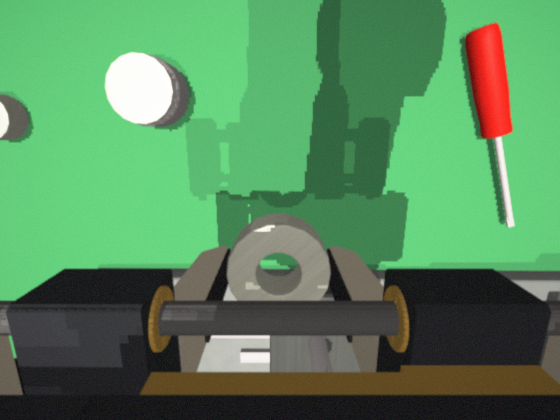

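```bash
python3 -m jog '[[1,0,-0.5,0,0],[1,1.3,-0.5,0.4,0],[1,2.6,-0.5,0.8,0],[1,3.9,-0.5,1.2,0],[1,5.0,-0.5,1.47,0]]'
python3 -m jog '[[1,0,0,0,0],[1,0,0,0,0],[1,0,0,0,0],[1,0,0,0,0]]'
python3 - <<'E'
from h import *
for i in range(3):
    f=viewer.grab_frame('wrist'); d=go((563.5,-1.9,115))
w=cloud(f);s,p,M=tool()
# held collar rim and post in same camera
q=w[(abs(w[...,0]-p[0])<40)&(abs(w[...,1]-p[1])<26)];q=q[(q[:,2]>p[2]+33+5)&(q[:,2]<p[2]+33+24)];print('held',q.min(0).round(1),q.max(0).round(1))
t=cloud(viewer.grab_frame('side'))
q=t[(abs(t[...,0]-564)<45)&(abs(t[...,1]+2)<45)]
for a in range(60,176,8):
    r=q[(q[:,2]>=a)&(q[:,2]<a+8)]
    if len(r): print(a,len(r),r.min(0).round(0),r.max(0).round(0))
f=viewer.grab_frame('side');cv2.imwrite('pics/s8.png',cv2.resize(f['color'][100:280,230:430],None,fx=3.5,fy=3.3))
E
```

```text
time: 14.17
tool_pos: [562.7, -0.6, 113.4]
tool_rot: [-90.0, 0.2, 0.1]
ft_force: [-0.9, -0.0, -1.7]
opening: 0.569
time: 14.5
tool_pos: [560.1, -2.7, 114.5]
tool_rot: [-90.0, 0.3, -0.0]
ft_force: [0.8, -0.2, -1.3]
opening: 0.569
t 14.55 pos [560.5  -2.7 148.1] rpy [-90.    0.2  -0.1] F [ 0.2  0.1 -1.9] op 0.572
units [0.12 1.32 0.03]
t 14.6 pos [561.   -2.7 148.5] rpy [-90.    0.1  -0.1] F [ 0.   0.3 -0.7] op 0.565
units [0.1  1.34 0.03]
t 14.65 pos [561.3  -2.6 148.8] rpy [-90.    0.1  -0.1] F [ 0.6 -0.9 -2.3] op 0.565
units [0.09 1.35 0.03]
held [533.6 -28.6 153.8] [575.7  23.4 172.8]
60 20 [557. -13.  60.] [571.   1.  67.]
68 17 [557. -12.  68.] [570.   1.  76.]
76 13 [556. -14.  77.] [568.  -5.  83.]
84 20 [556. -16.  84.] [573.  -3.  91.]
92 17 [556. -14.  93.] [570.  -2. 100.]
100 24 [557. -13. 101.] [572.  -0. 108.]
108 9 [560. -10. 108.] [568.   1. 112.]
140 41 [534. -32. 142.] [575.  11. 148.]
148 62 [533. -40. 148.] [574.  29. 156.]
156 111 [535. -47. 156.] [581.  35. 164.]
164 153 [535. -47. 164.] [583.  35. 172.]
172 52 [551. -47. 172.] [571.  38. 180.]
```

View pics/s8.png

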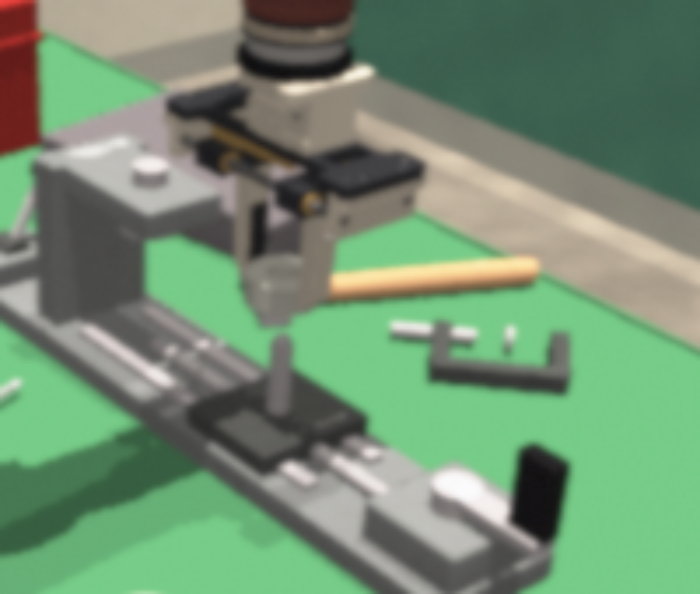

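The crank grip points along −y (fully out). The collar is held over the post about 3 mm short in x, so I'll correct that and lower it.

```bash
python3 -m jog '[[1,0.11,0.4,0.03,0],[1,0.11,0.9,0.03,0],[1,0.11,1.3,0.03,0],[1,0.11,1.6,0.03,0],[1,0.11,1.9,0.03,0]]'
python3 -m jog '[[1,0,0.4,0,0],[1,0,0.8,0,0],[1,0,1.2,0,0],[1,0,1.6,0,0],[1,0,1.85,0,0]]'
python3 -m jog '[[1,0,0,0,0],[1,0,0,0,0],[1,0,0,0,0]]'
python3 - <<'E'
from h import *
go((563.5,-1.9,53))
E
```

```text
time: 15.17
tool_pos: [564.8, -1.3, 67.4]
tool_rot: [-90.0, 0.1, -0.0]
ft_force: [0.5, 0.1, -1.2]
opening: 0.564
time: 15.58
tool_pos: [564.5, -1.4, 20.8]
tool_rot: [-90.0, 0.1, -0.0]
ft_force: [-0.3, 0.6, -0.7]
opening: 0.573
time: 15.83
tool_pos: [565.6, -1.3, 22.6]
tool_rot: [-90.0, -0.0, -0.0]
ft_force: [-0.4, -0.3, -1.3]
opening: 0.565
t 15.83 pos [565.6  -1.3  55.6] rpy [-90.  -0.  -0.] F [-0.4 -0.3 -1.3] op 0.565
units [-0.08  0.1  -0.02]
```

```bash
python3 -m jog '[[1,-0.06,0.06,0,0],[1,-0.06,0.1,0,0],[1,-0.06,0.1,0,0]]'
python3 -m jog '[[0,0,0,0,0],[0,0,0,0,0],[0,0,0,0,0],[0,0,0,0,0],[0,0,0,0,0]]'
python3 -m jog '[[0,0,-1,0,0],[0,0,-2.5,0,0],[0,0,-4,0,0],[0,0,-5.5,0,0],[0,-0.5,-5.5,-1,0]]'
python3 -m jog '[[0,-1.3,0,-1.1,0],[0,-2.6,0,-2.2,0],[0,-3.9,0,-3.3,0],[0,-5.2,0,-4.4,0],[0,-6.5,0,-5.5,0]]'
python3 -m jog '[[0,-0.4,0,-1.4,0],[0,-0.8,0.2,-2.8,0],[0,-0.8,0.5,-4.4,0],[0,-0.8,0.5,-4.4,0],[0,-0.8,0.5,-4.4,0]]'
python3 - <<'E'
from h import *
for n in('top','side'):
    t=cloud(viewer.grab_frame(n)); q=t[(abs(t[...,0]-564)<40)&(abs(t[...,1]+2)<40)&(t[...,2]>58)&(t[...,2]<80)];print(n,len(q),q.min(0).round(0),np.median(q,0).round(1),q.max(0).round(0))
f=viewer.grab_frame('wrist');w=cloud(f)
m=((w[...,2]>20)&(w[...,2]<32)&(w[...,0]<480)).astype(np.uint8);n,l,st,c=cv2.connectedComponentsWithStats(m)
for i in range(1,n):
    if st[i,4]>400: q=w[l==i][:,:2].astype(np.float32);print('wrist',cv2.minEnclosingCircle(q),st[i,4])
go((360,-286.5,7))
E
```

```text
time: 16.08
tool_pos: [563.6, -1.3, 20.0]
tool_rot: [-90.0, -0.0, -0.0]
ft_force: [0.9, -0.8, -0.4]
opening: 0.567
time: 16.5
tool_pos: [563.9, -1.3, 20.0]
tool_rot: [-90.0, -0.0, -0.0]
ft_force: [0.3, 0.1, -0.7]
opening: 0.875
time: 16.92
tool_pos: [558.8, -19.4, 165.2]
tool_rot: [-89.7, -1.1, 0.5]
ft_force: [1.1, 0.1, -0.1]
opening: 1.002
time: 17.33
tool_pos: [390.4, -161.8, 157.5]
tool_rot: [-90.0, -0.0, 0.0]
ft_force: [0.5, -1.2, -0.1]
opening: 0.998
time: 17.75
tool_pos: [371.1, -273.0, 144.5]
tool_rot: [-90.0, 0.0, -0.3]
ft_force: [-0.0, 0.8, -0.1]
opening: 0.998
top 386 [538. -27.  58.] [559.   -1.   69.7] [590.  24.  80.]
side 55 [537. -32.  58.] [555.1  -2.6  67.4] [591.  25.  70.]
wrist ((339.6294860839844, -501.05419921875), 105.52974700927734) 1834
wrist ((358.9637756347656, -286.86578369140625), 19.822505950927734) 797
t 17.9 pos [ 372.5 -269.3  177.9] rpy [-89.9  -0.    0.1] F [ 0.9 -0.2  0.1] op 1.002
units [-0.5   6.83 -0.69]
```

```bash
python3 -m jog '[[0,-0.5,1.4,-0.69,0],[0,-0.5,2.8,-0.69,0],[0,-0.5,4.2,-0.69,0],[0,-0.5,5.4,-0.69,0],[0,-0.5,6,-0.69,0]]'
python3 -m jog '[[0,0,0,0,0],[0,0,0,0,0]]'
python3 - <<'E'
from h import *
go((360,-286.9,7))
E
```

```text
time: 18.32
tool_pos: [358.9, -285.2, -7.7]
tool_rot: [-89.8, 0.2, 0.2]
ft_force: [-0.2, 0.0, 0.0]
opening: 1.002
time: 18.48
tool_pos: [360.1, -286.6, -5.3]
tool_rot: [-89.9, 0.0, 0.1]
ft_force: [0.3, 0.1, 0.7]
opening: 0.998
t 18.48 pos [ 360.1 -286.6   27.7] rpy [-89.9   0.    0.1] F [0.3 0.1 0.7] op 0.998
units [-0.    0.83 -0.01]
```

```bash
python3 -m jog '[[0,0,0.4,0,0],[0,0,0.8,0,0],[0,0,0.8,0,0]]'
python3 -m jog '[[1,0,0,0,0],[1,0,0,0,0],[1,0,0,0,0],[1,0,0,0,0],[1,0,0,0,0]]' 40
python3 -m jog '[[1,0,0,0,0],[1,0,0,0,0],[1,0,0,0,0],[1,0,0,0,0],[1,0,0,0,0]]' 40
python3 -m jog '[[1,0,-1,0,0],[1,0,-2.5,0,0],[1,0,-4,0,0],[1,0,-5.6,0,0],[1,0.3,-6.2,0.3,0]]'
python3 -m jog '[[1,1,0,1.4,0],[1,2,0,2.8,0],[1,3,0,4.2,0],[1,4,0,5.6,0],[1,5,0,7,0]]'
python3 - <<'E'
from h import *
go((564,-1.9,165))
E
```

```text
time: 18.73
tool_pos: [360.4, -287.7, -24.6]
tool_rot: [-90.0, -0.1, 0.1]
ft_force: [0.1, 0.3, 0.5]
opening: 0.998
time: 19.15
tool_pos: [359.9, -288.3, -24.7]
tool_rot: [-90.0, -0.0, -0.0]
ft_force: [0.4, -0.3, 0.4]
opening: 0.692
time: 19.57
tool_pos: [359.5, -288.0, -25.2]
tool_rot: [-90.0, 0.0, -0.0]
ft_force: [-0.2, 0.3, 0.7]
opening: 0.415
time: 19.98
tool_pos: [367.5, -283.6, 134.3]
tool_rot: [-90.3, -0.3, -0.2]
ft_force: [-0.7, -1.1, -0.9]
opening: 0.416
time: 20.4
tool_pos: [488.6, -109.4, 129.7]
tool_rot: [-90.0, 0.0, -0.0]
ft_force: [-0.1, -0.2, -1.3]
opening: 0.421
t 20.4 pos [ 488.6 -109.4  162.7] rpy [-90.   0.  -0.] F [-0.1 -0.2 -1.3] op 0.421
units [ 3.01 -0.09  4.3 ]
```

```bash
python3 -m jog '[[1,0.8,0,1.1,0],[1,1.6,0,2.2,0],[1,2.4,0,3.3,0],[1,2.95,0,4.2,0],[1,2.95,0,4.2,0]]'
python3 -m jog '[[1,0,0,0,0],[1,0,0,0,0],[1,0,0,0,0],[1,0,0,0,0]]'
python3 - <<'E'
from h import *
f=viewer.grab_frame('wrist');w=cloud(f);s,p,M=tool()
q=w[(abs(w[...,0]-p[0])<40)&(abs(w[...,1]-p[1])<18)];q=q[(q[:,2]>p[2]+33+5)&(q[:,2]<p[2]+33+24)];print('held',q.min(0).round(1),q.max(0).round(1))
for n in('side','top'):
    t=cloud(viewer.grab_frame(n));q=t[(abs(t[...,0]-564)<25)&(abs(t[...,1]+2)<45)]
    for a in (90,105,):
        r=q[(q[:,2]>=a)&(q[:,2]<a+12)]
        if len(r): print(n,a,len(r),r.min(0).round(0),r.max(0).round(0))
    r=q[(q[:,2]>=152)&(q[:,2]<180)]
    if len(r): print('coll',n,len(r),np.percentile(r,[1,99],axis=0).round(0))
go((564,-1.9,80))
E
```

```text
time: 20.82
tool_pos: [564.5, 2.2, 129.4]
tool_rot: [-89.7, -0.1, 0.5]
ft_force: [-0.5, 1.4, -0.6]
opening: 0.415
time: 21.15
tool_pos: [561.2, -8.0, 129.7]
tool_rot: [-90.1, 0.0, -0.2]
ft_force: [0.8, -0.7, -0.1]
opening: 0.415
held [540.8 -25.7 167.9] [576.3  10.2 180. ]
side 90 30 [555. -15.  90.] [572.  -0. 102.]
side 105 18 [558. -13. 105.] [571.  -1. 112.]
coll side 224 [[542. -44. 155.]
 [575.  22. 180.]]
t 21.3 pos [561.7  -7.2 162.9] rpy [-90.    0.   -0.1] F [-0.3  0.5 -0.8] op 0.416
units [0.09 3.32 0.21]
```

```bash
python3 -m jog '[[1,0.1,0.3,0.2,0],[1,0.1,0.6,0.2,0],[1,0.1,0.9,0.2,0],[1,0.1,1.2,0.2,0],[1,0.1,1.2,0.2,0]]'
python3 -m jog '[[1,0,0,0,0],[1,0,0,0,0],[1,0,0,0,0]]'
python3 - <<'E'
from h import *
go((564,-1.9,78))
E
```

```text
time: 21.72
tool_pos: [562.8, -1.2, 97.5]
tool_rot: [-90.0, 0.3, -0.0]
ft_force: [0.0, 0.1, -1.1]
opening: 0.416
time: 21.97
tool_pos: [564.8, -1.2, 100.1]
tool_rot: [-90.0, -0.0, -0.0]
ft_force: [-0.3, -0.0, -1.4]
opening: 0.417
t 21.97 pos [564.8  -1.2 133.1] rpy [-90.  -0.  -0.] F [-0.3 -0.  -1.4] op 0.417
units [-0.03  2.2  -0.03]
```

```bash
python3 -m jog '[[1,0,0.4,-0.02,0],[1,0,0.8,-0.02,0],[1,0,1.2,-0.02,0],[1,0,1.5,-0.02,0],[1,0,1.8,-0.02,0]]'
python3 -m jog '[[1,0,0.2,0,0],[1,0,0.38,0,0],[1,0,0.38,0,0],[1,0,0.38,0,0]]'
python3 - <<'E'
from h import *
go((564,-1.9,78))
E
```

```text
time: 22.38
tool_pos: [563.8, -1.7, 53.4]
tool_rot: [-90.0, 0.1, -0.0]
ft_force: [-0.0, -0.6, -0.4]
opening: 0.417
time: 22.72
tool_pos: [564.6, -1.6, 45.2]
tool_rot: [-90.0, 0.0, -0.0]
ft_force: [0.3, 0.6, -0.9]
opening: 0.415
t 22.72 pos [564.6  -1.6  78.2] rpy [-90.   0.  -0.] F [ 0.3  0.6 -0.9] op 0.415
units [-0.02  0.01 -0.01]
```

```bash
python3 -m jog '[[0,0,0,0,0],[0,0,0,0,0],[0,0,0,0,0],[0,0,0,0,0],[0,0,0,0,0]]'
python3 -m jog '[[0,0,-1,0,0],[0,0,-2.2,0,0],[0,0,-3.4,0,0],[0,0,-4.2,0,0],[1,0.6,-4.2,-1.4,0]]'
python3 -m jog '[[1,0.5,0,-1.5,0],[1,0.6,0,-3,0],[1,0.6,0,-4.5,0],[1,0.6,0,-6,0],[1,0.6,0,-7.5,0]]'
python3 -m jog '[[1,0,0,-1,0],[1,0,0,-1,0],[1,0,0,-1,0],[1,0,0,-1,0],[1,0,0,-1,0]]'
python3 - <<'E'
from h import *
f=viewer.grab_frame('side');w=cloud(f)
q=w[(abs(w[...,0]-564)<40)&(abs(w[...,1]+2)<40)]
for a in range(46,118,6):
    r=q[(q[:,2]>=a)&(q[:,2]<a+6)]
    if len(r): print(a,len(r),r.min(0).round(0),r.max(0).round(0))
f=viewer.grab_frame('side');cv2.imwrite('pics/s9.png',cv2.resize(f['color'][140:300,270:430],None,fx=3.5,fy=3.5))
go((592,-246,100))
E
```

```text
time: 23.13
tool_pos: [564.6, -1.6, 45.5]
tool_rot: [-90.0, -0.0, -0.0]
ft_force: [-0.0, -0.3, 0.0]
opening: 0.724
time: 23.55
tool_pos: [581.2, -26.5, 155.8]
tool_rot: [-89.6, -0.5, 0.8]
ft_force: [1.5, 2.2, 0.1]
opening: 0.962
time: 23.97
tool_pos: [594.1, -225.9, 150.4]
tool_rot: [-90.0, 0.0, -0.0]
ft_force: [0.4, -0.7, 0.1]
opening: 0.618
time: 24.38
tool_pos: [594.9, -246.6, 150.3]
tool_rot: [-89.9, -0.0, 0.2]
ft_force: [-0.4, 0.2, 0.2]
opening: 0.262
46 78 [525. -42.  46.] [602.  37.  52.]
52 42 [538. -33.  52.] [582.  10.  58.]
58 46 [539. -32.  58.] [582.  14.  64.]
64 92 [538. -30.  64.] [589.  20.  70.]
70 39 [539. -31.  70.] [580.  12.  76.]
76 28 [545. -24.  76.] [580.   1.  82.]
82 36 [544. -23.  82.] [579.  10.  88.]
88 85 [545. -24.  88.] [585.  16.  94.]
94 17 [550. -20.  94.] [571.  -1. 100.]
100 16 [557. -15. 100.] [572.  -1. 105.]
106 15 [557.  -9. 106.] [569.   1. 112.]
t 24.48 pos [ 594.9 -246.9  183.5] rpy [-89.9  -0.    0.2] F [ 0.6 -0.6  0.3] op 0.175
units [-0.12  3.34  0.03]
```

View pics/s9.png

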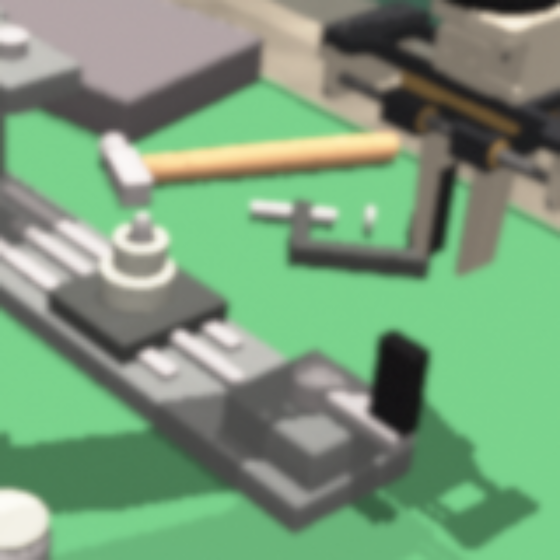

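Both collars are home (tops at about 70 and 93 mm) and the slide is still out. Now I'll wind clockwise.

```bash
python3 -m jog '[[1,-0.1,0,0,0],[1,-0.1,0.8,0,0],[1,-0.1,1.8,0,0],[1,-0.1,2.7,0,0],[1,-0.1,3.34,0,0]]'
python3 -m jog '[[1,0,0,0,0],[1,0,0,0,0],[1,0,0,0,0]]'
python3 - <<'E'
from h import *
s,p,M=tool();go((592,-246,100)); 
import builtins
n=49;A=np.radians(np.linspace(293,-437,50));P=C+70*np.c_[np.cos(A),np.sin(A)];P[0]=p[:2]
for i in range(0,n,5):
    k=(P[i+1:i+6]-P[i])/25; print(' '.join(f'[1,{a:.2f},0,{b:.2f},0]' for a,b in k))
E
```

```text
time: 24.9
tool_pos: [590.8, -248.0, 65.0]
tool_rot: [-89.9, 0.1, 0.1]
ft_force: [0.7, -0.7, -0.3]
opening: 0.006
time: 25.15
tool_pos: [592.9, -249.1, 68.1]
tool_rot: [-90.0, -0.1, 0.0]
ft_force: [0.5, -0.6, -0.3]
opening: 0.004
t 25.15 pos [ 592.9 -249.1  101.1] rpy [-90.   -0.1   0. ] F [ 0.5 -0.6 -0.3] op 0.004
units [-0.04  0.04  0.12]
[1,-0.76,0,-0.06,0] [1,-1.49,0,-0.07,0] [1,-2.19,0,0.11,0] [1,-2.83,0,0.46,0] [1,-3.35,0,0.96,0]
[1,-0.37,0,0.62,0] [1,-0.58,0,1.32,0] [1,-0.59,0,2.05,0] [1,-0.42,0,2.75,0] [1,-0.07,0,3.39,0]
[1,0.50,0,0.53,0] [1,1.12,0,0.91,0] [1,1.81,0,1.12,0] [1,2.54,0,1.14,0] [1,3.25,0,0.98,0]
[1,0.64,0,-0.34,0] [1,1.17,0,-0.83,0] [1,1.56,0,-1.45,0] [1,1.78,0,-2.14,0] [1,1.81,0,-2.87,0]
[1,-0.16,0,-0.71,0] [1,-0.49,0,-1.35,0] [1,-0.98,0,-1.89,0] [1,-1.59,0,-2.29,0] [1,-2.28,0,-2.51,0]
[1,-0.72,0,-0.04,0] [1,-1.44,0,0.11,0] [1,-2.08,0,0.44,0] [1,-2.63,0,0.92,0] [1,-3.03,0,1.52,0]
[1,-0.23,0,0.69,0] [1,-0.28,0,1.41,0] [1,-0.14,0,2.12,0] [1,0.18,0,2.78,0] [1,0.66,0,3.32,0]
[1,0.60,0,0.41,0] [1,1.29,0,0.65,0] [1,2.01,0,0.70,0] [1,2.72,0,0.57,0] [1,3.38,0,0.26,0]
[1,0.55,0,-0.47,0] [1,0.97,0,-1.07,0] [1,1.21,0,-1.75,0] [1,1.28,0,-2.47,0] [1,1.15,0,-3.19,0]
[1,-0.31,0,-0.66,0] [1,-0.77,0,-1.22,0] [1,-1.36,0,-1.64,0] [1,-2.04,0,-1.89,0]
```

```bash
python3 -m jog '[[1,-0.76,0,-0.06,0],[1,-1.49,0,-0.07,0],[1,-2.19,0,0.11,0],[1,-2.83,0,0.46,0],[1,-3.35,0,0.96,0]]'
python3 -m jog '[[1,-0.37,0,0.62,0],[1,-0.58,0,1.32,0],[1,-0.59,0,2.05,0],[1,-0.42,0,2.75,0],[1,-0.07,0,3.39,0]]'
python3 -m jog '[[1,0.50,0,0.53,0],[1,1.12,0,0.91,0],[1,1.81,0,1.12,0],[1,2.54,0,1.14,0],[1,3.25,0,0.98,0]]'
python3 - <<'E'
from h import *
go((592,-246,100))
for n in('top',):
    t=cloud(viewer.grab_frame(n)); q=t[(abs(t[...,0]-564)<30)&(abs(t[...,1]-20)<90)&(t[...,2]>60)&(t[...,2]<98)&(t[...,1]>-60)];print(n,len(q),q.min(0).round(0),np.median(q,0).round(1),q.max(0).round(0))
E
```

```text
time: 25.57
tool_pos: [512.3, -228.3, 70.0]
tool_rot: [-90.3, -0.7, -0.2]
ft_force: [4.5, -2.2, 0.5]
opening: 0.006
time: 25.98
tool_pos: [506.9, -142.9, 69.1]
tool_rot: [-90.3, -0.2, -0.2]
ft_force: [-1.4, -4.7, -0.7]
opening: 0.007
time: 26.4
tool_pos: [585.4, -115.1, 67.8]
tool_rot: [-90.0, 0.3, 0.0]
ft_force: [-4.8, 0.2, 0.6]
opening: 0.006
t 26.4 pos [ 585.4 -115.1  100.8] rpy [-90.    0.3   0. ] F [-4.8  0.2  0.6] op 0.006
units [ 0.26  0.03 -5.23]
top 421 [538.  22.  60.] [556.5  45.8  82.2] [586.  73.  98.]
```

```bash
python3 -m jog '[[1,0.64,0,-0.34,0],[1,1.17,0,-0.83,0],[1,1.56,0,-1.45,0],[1,1.78,0,-2.14,0],[1,1.81,0,-2.87,0]]'
python3 -m jog '[[1,-0.16,0,-0.71,0],[1,-0.49,0,-1.35,0],[1,-0.98,0,-1.89,0],[1,-1.59,0,-2.29,0],[1,-2.28,0,-2.51,0]]'
python3 -m jog '[[1,-0.72,0,-0.04,0],[1,-1.44,0,0.11,0],[1,-2.08,0,0.44,0],[1,-2.63,0,0.92,0],[1,-3.03,0,1.52,0]]'
python3 -m jog '[[1,-0.23,0,0.69,0],[1,-0.28,0,1.41,0],[1,-0.14,0,2.12,0],[1,0.18,0,2.78,0],[1,0.66,0,3.32,0]]'
python3 - <<'E'
from h import *
go((592,-246,100))
for n in('top',):
    t=cloud(viewer.grab_frame(n)); q=t[(abs(t[...,0]-564)<30)&(abs(t[...,1]-80)<90)&(t[...,2]>60)&(t[...,2]<98)];print(n,len(q),q.min(0).round(0),np.median(q,0).round(1),q.max(0).round(0))
E
```

```text
time: 26.87
tool_pos: [633.7, -183.4, 67.8]
tool_rot: [-89.7, -0.0, 0.2]
ft_force: [-1.7, 4.7, 0.3]
opening: 0.0
time: 27.28
tool_pos: [579.2, -250.2, 69.0]
tool_rot: [-90.0, -0.5, 0.0]
ft_force: [4.6, 2.4, -1.0]
opening: 0.005
time: 27.7
tool_pos: [503.4, -215.6, 69.8]
tool_rot: [-90.3, -0.6, -0.2]
ft_force: [2.3, -3.2, -0.0]
opening: 0.005
time: 28.12
tool_pos: [516.3, -131.0, 68.7]
tool_rot: [-90.2, -0.1, -0.1]
ft_force: [-2.1, -3.4, -0.0]
opening: 0.002
t 28.12 pos [ 516.3 -131.   101.7] rpy [-90.2  -0.1  -0.1] F [-2.1 -3.4 -0. ] op 0.002
units [ 3.04  0.09 -4.59]
top 348 [538.  86.  60.] [554.3 105.2  76.2] [588. 138.  98.]
```

```bash
python3 -m jog '[[1,0.60,0,0.41,0],[1,1.29,0,0.65,0],[1,2.01,0,0.70,0],[1,2.72,0,0.57,0],[1,3.38,0,0.26,0]]'
python3 -m jog '[[1,0.55,0,-0.47,0],[1,0.97,0,-1.07,0],[1,1.21,0,-1.75,0],[1,1.28,0,-2.47,0],[1,1.15,0,-3.19,0]]'
python3 -m jog '[[1,-0.31,0,-0.66,0],[1,-0.77,0,-1.22,0],[1,-1.2,0,-1.6,0],[1,-1.7,0,-1.8,0],[1,-2.04,0,-1.89,0]]'
python3 -m jog '[[1,0,0,0,0],[1,-0.15,0,0,0],[1,-0.15,0,0,0],[1,-0.15,0,0,0]]'
python3 - <<'E'
from h import *
go((592,-246,100))
f=viewer.grab_frame('side');cv2.imwrite('pics/s10.png',cv2.resize(f['color'][90:300,180:430],None,fx=3,fy=2.8))
E
```

```text
time: 28.58
tool_pos: [598.4, -121.5, 67.1]
tool_rot: [-89.9, 0.4, 0.1]
ft_force: [-5.1, 1.5, 1.5]
opening: 0.006
time: 29.0
tool_pos: [631.1, -198.8, 67.4]
tool_rot: [-89.7, -0.1, 0.2]
ft_force: [0.3, 4.5, -0.0]
opening: 0.004
time: 29.42
tool_pos: [581.3, -250.8, 68.3]
tool_rot: [-90.0, -0.5, -0.1]
ft_force: [18.0, 0.7, -11.5]
opening: 0.006
time: 29.75
tool_pos: [581.9, -251.0, 68.6]
tool_rot: [-90.2, -0.9, 0.0]
ft_force: [10.1, -1.1, -6.2]
opening: 0.006
t 29.75 pos [ 581.9 -251.   101.6] rpy [-90.2  -0.9   0. ] F [10.1 -1.1 -6.2] op 0.006
units [0.4  0.07 0.2 ]
```

View pics/s10.png

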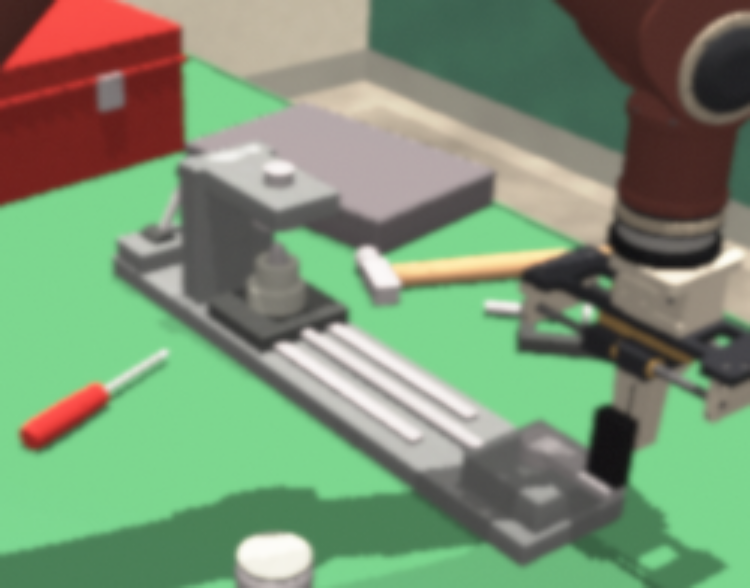

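The slide is home with the stack under the ram, and the crank is pressing on its stop. Last comes the lock lever, pushed from the far side.

```bash
python3 -m jog '[[1,0.5,0,0,0],[1,0.8,-1.2,0,0],[1,0.8,-2.6,0,0],[1,0.8,-4,0,0],[1,0.8,-4.8,0.6,0]]'
python3 -m jog '[[1,0.2,0,1.6,0],[1,0.4,0,3.2,0],[1,0.6,0,4.8,0],[1,0.8,0,6.4,0],[1,1,0,8,0]]'
python3 -m jog '[[1,0,0,1.6,0],[1,0,0,3.2,0],[1,0,0,4.8,0],[1,0,0,6.4,0],[1,0,0,8,0]]'
python3 -m jog '[[1,0,0,1.6,0],[1,0,0,3.2,0],[1,0,0,4.8,0],[1,0,0,6.4,0],[1,0,0,6.6,0]]'
python3 -m jog '[[1,0,0,0,0],[1,0,0,0,0],[1,0,0,0,0]]'
python3 - <<'E'
from h import *
go((632,331,104))
E
```

```text
time: 30.22
tool_pos: [595.4, -240.5, 191.4]
tool_rot: [-90.4, -0.3, -0.3]
ft_force: [-0.3, -0.3, 1.2]
opening: 0.004
time: 30.63
tool_pos: [619.6, -34.0, 187.6]
tool_rot: [-90.1, -0.0, -0.0]
ft_force: [0.9, -1.3, 0.0]
opening: 0.01
time: 31.05
tool_pos: [619.8, 166.0, 187.5]
tool_rot: [-90.1, -0.1, -0.0]
ft_force: [0.8, 0.4, 0.1]
opening: 0.007
time: 31.47
tool_pos: [616.1, 341.0, 186.6]
tool_rot: [-89.6, 0.1, 0.7]
ft_force: [-0.7, 2.7, -0.2]
opening: 0.008
time: 31.72
tool_pos: [621.4, 326.6, 187.1]
tool_rot: [-90.2, -0.1, -0.2]
ft_force: [0.0, 0.4, -0.7]
opening: 0.005
t 31.72 pos [621.4 326.6 220.1] rpy [-90.2  -0.1  -0.2] F [ 0.   0.4 -0.7] op 0.005
units [0.42 4.65 0.19]
```

```bash
python3 -m jog '[[1,0.42,0,0.19,0],[1,0.42,1.3,0.19,0],[1,0.42,2.6,0.19,0],[1,0.42,3.9,0.19,0],[1,0.42,4.65,0.19,0]]'
python3 -m jog '[[1,0,0,0,0],[1,-0.5,0,0,0],[1,-1.1,0,0,0],[1,-1.7,0,0,0],[1,-2.3,0,0,0]]'
python3 -m jog '[[1,-0.6,0,0,0],[1,-1.2,0,0,0],[1,-1.7,0,0,0],[1,-1.95,0,0,0],[1,-1.95,0,0,0]]'
python3 - <<'E'
from h import *
go((523,331,104))
E
```

```text
time: 32.13
tool_pos: [630.1, 329.9, 67.1]
tool_rot: [-90.3, 0.2, -0.2]
ft_force: [-1.2, -0.5, 0.1]
opening: 0.003
time: 32.55
tool_pos: [576.8, 333.3, 73.8]
tool_rot: [-89.9, -0.4, -0.2]
ft_force: [2.1, -0.4, 1.4]
opening: 0.005
time: 32.97
tool_pos: [531.8, 333.5, 73.8]
tool_rot: [-89.8, -0.8, -0.2]
ft_force: [7.0, 0.5, -4.3]
opening: 0.002
t 32.97 pos [531.8 333.5 106.8] rpy [-89.8  -0.8  -0.2] F [ 7.   0.5 -4.3] op 0.002
units [-0.35  0.11 -0.1 ]
```

The lever is against its stop with 7 N. Retreating, then a final check.

```bash
python3 -m jog '[[1,0.5,0,0,0],[1,0.8,-1.2,0,0],[1,0.8,-2.6,0,0],[1,0.8,-4,0,0],[1,0.8,-5,0,0]]'
python3 -m jog '[[1,0,0,-1.5,0],[1,0,0,-3,0],[1,0,0,-4.5,0],[1,0,-0.5,-6,0],[1,0,-1,-7,0]]'
python3 -m jog '[[1,0,0,0,0],[1,0,0,0,0],[1,0,0,0,0]]'
python3 - <<'E'
from h import *
go((523,331,104))
f=viewer.grab_frame('top');t=cloud(f)
q=t[(abs(t[...,0]-540)<60)&(abs(t[...,1]-332)<22)&(t[...,2]>104)&(t[...,2]<140)];print('ball',len(q),np.median(q,0).round(1))
f=viewer.grab_frame('side');w=cloud(f);q=w[(abs(w[...,0]-564)<35)&(abs(w[...,1]-158)<35)]
for a in range(48,112,8):
    r=q[(q[:,2]>=a)&(q[:,2]<a+8)]
    if len(r): print(a,len(r),r.min(0).round(0),r.max(0).round(0))
q=w[(abs(w[...,0]-564)<60)&(w[...,1]<-200)&(w[...,1]>-270)&(w[...,2]>100)&(w[...,2]<145)];print('grip',len(q),np.median(q,0).round(1))
cv2.imwrite('pics/s11.png',cv2.resize(f['color'][90:300,180:430],None,fx=3,fy=2.8))
E
```

```text
time: 33.38
tool_pos: [547.1, 334.0, 201.1]
tool_rot: [-89.8, -0.4, -0.2]
ft_force: [0.3, -0.2, 0.4]
opening: 0.008
time: 33.8
tool_pos: [545.0, 153.0, 222.4]
tool_rot: [-90.2, -0.1, -0.4]
ft_force: [1.1, -0.5, -0.1]
opening: 0.006
time: 34.05
tool_pos: [544.8, 160.2, 221.8]
tool_rot: [-89.9, -0.1, -0.0]
ft_force: [0.8, -0.4, -0.4]
opening: 0.003
t 34.05 pos [544.8 160.2 254.8] rpy [-89.9  -0.1  -0. ] F [ 0.8 -0.4 -0.4] op 0.003
units [-0.89  6.04  6.82]
ball 128 [507.2 330.2 126.7]
48 47 [538. 128.  48.] [585. 177.  56.]
56 50 [539. 128.  56.] [585. 170.  64.]
64 85 [538. 128.  64.] [588. 182.  72.]
72 44 [546. 135.  72.] [584. 165.  80.]
80 36 [547. 135.  81.] [582. 164.  88.]
88 76 [547. 136.  88.] [585. 177.  96.]
96 20 [557. 146.  96.] [574. 161. 104.]
104 17 [557. 148. 104.] [574. 160. 112.]
grip 290 [ 557.4 -254.   124.7]
```

View pics/s11.png

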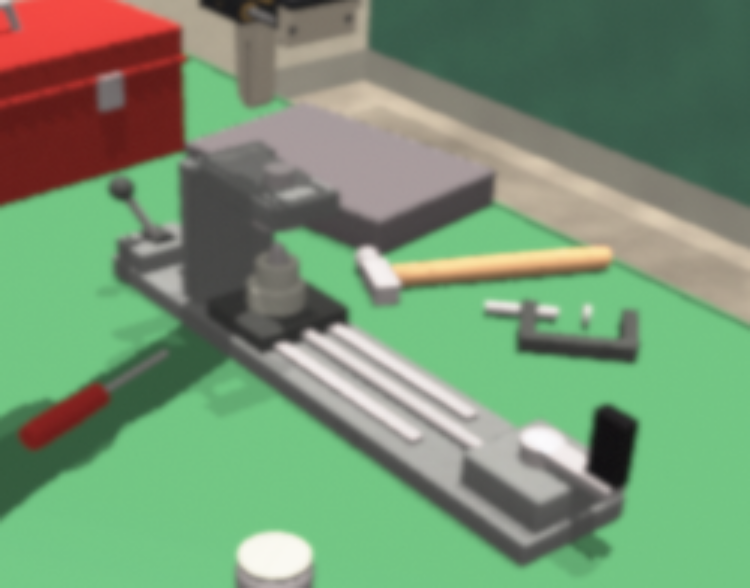

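The final view shows everything in place: lever locked, slide home, two collars stacked, crank grip along −y and the robot clear. Handing in.

```bash
python3 -c "
from station import robot; print(robot.hand_in())"
```

```text
the job is handed in; nothing more can be done
None
```

I did the full sequence and handed it in at about 34 s on the robot's clock; no verdict is reported. I released the lock, wound the slide fully out and threaded the mid and narrow collars. I then wound it home and locked it again. I saw no wide collar, so I took it as absent.

**Last checks**
- **Lock lever:** the ball is back at (507, 330), where it started when locked.
- **Slide and crank:** the grip points along −y. It pressed on the home stop with 10–18 N on the wrist before I backed off.
- **Collars:** the stack is upright under the ram, with tops at about 70 and 93 mm, so there are no gaps.
- **Robot and bystanders:** the robot is clear of everything. The screwdriver and tin look unmoved in the pictures; I did not measure them again.

**What disagreed**
- **Reported height:** the reported TCP height read about 33 mm lower than the fingertips seen by the cameras. Because of this, my first push at the lever passed over the ball and a second attempt was stopped above it. After that I corrected for it everywhere.
- **Camera positions:** the wrist and top cameras differed by 1–2 mm in x on the collars and post. Both collars still went on without any force showing.

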